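# Lever the wrong end cap off a handlebar grip

### The job

The grip in the rework cradle was fitted with the wrong (orange) end cap. Swing the red handle of the toggle clamp fully down so that the clamp holds the grip, then take the green-handled pry tool from its wooden block, set its blade in the notch on top of the grip's end and lever the cap off so that it drops into the blue scrap bin. Only the tool may touch the cap, never the fingers; leave the grip clamped in the cradle, disturb nothing else, and finally stand the tool back in its slot.

Things in the scene. Friction and masses are not known exactly. Their poses are not given: they have to be found in the camera images.
- cradle: the rework cradle screwed to the bench: aluminium base plate with two white nylon saddles, and a pillar with the toggle clamp. Origin on the bench in line with the middle of the grip; +y points along the grip to its capped end, z up. The grip lies along y with its axis 80 mm above the bench; the base reaches from y = -175 to +40 mm, x = -50 to +50 mm
- clamp (a joint): red handle of the toggle clamp, rad: 0 = fully down (level, clamp closed on the grip), about 1.0 to 1.2 at the start (open, handle raised). A linkage swings the hold-down arm down with it. Stays where it is left; pushing it down takes about 3 to 5 N near its end, up to 10 N over the last 10 mm as the rubber foot is squeezed
- clamp_hinge (a point): axis of the clamp handle, 132 mm from the cradle origin towards -y and 112 mm above the bench; the hinge lies along the cradle's x. At 0 the handle points to the cradle's -y; it rises from there
- clamp_handle (a point): centre of the red round sleeve (18 mm thick, 58 mm long) near the free end of the clamp handle, 60 mm from the hinge; moves with the handle, which ends 85 mm from the hinge
- grip_center (a point): middle of the loose black ergonomic grip in the cradle (125 mm long, 34 mm thick, with a palm wing towards -x), on its axis. Its own y axis points to the capped end, where a grey collar 44 x 44 mm carries the cap. When the clamp is closed its arm and spindle over the grip reach 130 mm above the bench
- notch (a point): pry notch in the top of the grey collar, against the cap: centre of its mouth, level with the collar's top, 102 mm above the bench. The notch is open upwards, 18 mm wide (along x), 6 mm from the collar's wall (-y side) to the cap's inner face (+y side), 11.5 mm deep to its floor. A blade in it that is tilted with its handle towards -y bears on the collar's edge and its tip pushes the cap off towards +y. Same axes as the grip
- cap_center (a point): centre of the orange end cap's flange (44 x 44 x 6 mm, 22 g), flush with the collar. A plug 15 mm wide and 12 mm long behind it sits in the collar, held by spring catches that need some 8 N at the notch; they let go after about 4 mm of travel at the notch, after about 10 mm the cap falls out by itself. Its y axis points outwards from the grip
- scrapbin: blue open scrap bin below the capped end: 130 x 130 mm, 45 mm high, walls 4 mm; origin under its middle, fixed
- pry_handle (a point): pry tool with a square green handle, 20 x 20 mm and 70 mm long, standing upright in the block; this is the handle's centre, 93 mm above the blade's tip. Tool z points up the handle, tool x across the blade's width. 60 to 130 g
- pry_tip (a point): middle of the end of the tool's straight flat steel blade: 12 mm wide (tool x), 3 mm thick (tool y), 58 mm long below the handle
- slot (a point): middle of the mouth of the pry tool's slot in the wooden tool block's top face, 66 mm above the bench; slot 17 mm along its x, 8 mm along its y, right through. The tool stands home with the underside of its handle on the block (tip 58 mm below this point). A screwdriver with a 22 mm yellow handle and a hex key stand 80 and 102 mm away along +x in the block, up to 135 mm above the bench
- cards: stack of header cards 90 x 65 x 48 mm; leave alone; origin under its middle
- tape: green roll, 86 mm across, 50 mm high; leave alone; origin under its middle
- spare_grip0: spare black grip with a white end lying on the bench; leave alone
There are look-alikes about, which are no part of the job. There is more than one size of the part that bears pry_handle; the job needs the smallest.

How it is judged (in metres and radians):
On the way, in this order (a step that is already met when the one before it is completed fails the run):
1. the clamp is closed on the grip (value of joint clamp below 0.06 rad), for 0.2 s.
2. the pry tool is lifted out of its block (z of pry_tip in the frame of slot above 0.01 m), for 0.1 s.
3. the blade stands in the notch, with the clamp closed and the cap still on (value of joint clamp below 0.06 rad and z of pry_tip in the frame of notch below -0.005 m and distance between pry_tip and notch below 0.016 m and distance between cap_center and notch below 0.0265 m), for 0.1 s.
4. the cap comes off while the tool is at the notch and the clamp closed (value of joint clamp below 0.06 rad and distance between cap_center and notch above 0.045 m and distance between pry_tip and notch below 0.045 m), for 0.02 s.
At the end, for the whole second after the job is handed in: The orange cap lies still in the scrap bin, the grip is in its cradle (within 12 mm of where it was) with the clamp handle down (under 0.06 rad), and the pry tool stands upright in its slot (handle within about 6 mm of the block, tilt under 0.12 rad), at rest (x of cap_center in the frame of scrapbin between -0.065 and 0.065 m and y of cap_center in the frame of scrapbin between -0.065 and 0.065 m and z of cap_center in the frame of scrapbin below 0.045 m and value of joint clamp below 0.06 rad and linear speed of each of cap, pry below 0.02 m/s and distance of grip_center from where it was at the start of the episode below 0.012 m and distance between pry_tip and slot below 0.066 m and z of pry_tip in the frame of slot below -0.052 m and angle between pry_handle's own z axis and vertical below 0.12 rad); the robot touches nothing.
It fails at once if the gripper or arm touches the cap (contact force between any of the fingers, the arm and cap above 0.3 N).
It fails at once if the grip is knocked about or pulled out of the cradle (distance of grip_center from where it was at the start of the episode above 0.025 m).
It fails at once if a bystander is disturbed (distance of any of cards, tape, spare_grip0 from where it was at the start of the episode above 0.02 m).
It also fails if it takes over 64 s, if anything falls off the work surface, if the arm or the gripper's body presses on something with over 40 N, if the wrist force passes 120 N, or if a joint passes its speed limit or range.

### The arm

A 7-joint arm with a two-finger parallel gripper is mounted at the origin on the work surface. World frame = base frame: x ahead of the robot, y to its left, z up, the work surface at z = 0. Lengths are in m, angles in degrees, forces in N, time in s.
With the tool pointing down it reaches from about 0.425 to 0.875 m from the base axis. Payload 4.7 kg.
Tool frame: the origin (TCP) lies midway between the tips of the shut fingers; the grasp point (between the pads) lies env.grip_point_offset behind it (env.grip_point_offset is the distance from the TCP to the grasp point, in m); z points along the fingers, y is the line along which they close (so a half turn about z gives the same grasp; the last joint's range is limited). The gripper opens to 87 mm and grips with 3 to 60 N. Pads are 19 mm wide; open, the fingers measure 117 mm over their backs; the gripper's body (75 mm by 190 mm) begins 51 mm behind the grasp point.
Start: joints at [0.808, 18.392, -4.016, 83.108, 1.295, 78.541, -3.26], TCP at [0.65, -0, 0.223] pointing down, gripper open.
Joint ranges: [-163.93, 163.93], [-17.29, 119.83], [-79.2, 71.16], [3.27, 140.29], [-89.18, 269.18], [5.43, 117.66], [-154.24, 154.24]. Speed limits (degrees/s): [147.25, 147.25, 180, 180, 180, 180, 180].

### API

Orientations are given as [roll, pitch, yaw] about the fixed x, y, z axes, in that order (R = Rz(yaw) Ry(pitch) Rx(roll)).
In Python, from cell import env gives the robot as it stands.
- The arm moves only by the shell command python3 -m creep 'ROWS' [FORCE]. ROWS is a JSON object of lists of equal length, an entry for each row: "translation": the shift along the tool's x, y, z in units of 0.08 m (1.0 is 0.08 m), a list of three; "turn": the turn, a rotation vector about the tool's x, y, z in units of 180 degrees (1.0 is 180 degrees), a list of three; "grip": the opening, from 0 (shut) to 1 (fully open). In form: {"translation": [[x, y, z], ...], "turn": [[ax, ay, az], ...], "grip": [grip, ...]}. A call has 1 to 5 rows; each row shifts and turns the commanded pose from where the row before left it, along the tool's axes as they then stand; what a row does not reach is not made up. A row lasts 1/8 s, in which the tool goes at most 62.5 mm and 10.7 degrees, less where a joint would pass 70% of its speed; a pose out of reach is approached as far as the arm can. A call with a number of a shift or a turn outside -1 to 1 is refused whole. A call with a gripper value outside its range is refused whole. The fingers move at their own pace and stop on an object; FORCE is the grip in N (left out, the last holds). Time passes only in rows, so rows that do not move let the fingers close. It gives the time, the measured TCP pose, the force, the opening and the grip force at its end, in the units of the state.
- env.get_obs(): the state, without advancing time (a new reading comes with each control period).
- env.read_camera(name): name is "scene" or "side" or "wrist"; returns a dict with "frame" (420x560x3 uint8, red, green, blue), "z_map" (420x560 float32, m along the optical axis (not along the pixel's ray), 0 where there is no reading), "K" (3x3 intrinsics, pixels), "rvec" (rotation vector, rad) and "tvec" (3), from world to camera coordinates, as OpenCV has them. Camera axes: x right, y down, z forward; pixel columns grow to the right and rows downward; lengths in m; the calibration is good to about 2 mm. A picture is of the moment at which its call begins.
- env.sign_off(): hands the job in; it is judged then, once.
The state is a dict: "time_s": time; "qpos": joint angles; "joint_velocities": joint speeds; "effort": joint torques, N m; "tool_pos": TCP position; "tool_rot": TCP orientation; "force": force on the tool from outside, world axes, zero at the start; "wrist_torque": the same for the moment, N m; "grip_width": finger opening in m; "grasp_force": force on a finger pad.
Only numpy, scipy, OpenCV 4.12 (cv2) and the standard library are available. Lean on these libraries where they do the work, as an engineer would, in place of code of your own. Each camera call takes 0.05 s, during which the arm holds its last target. There are 200 camera calls.

## Working session

There is one attempt and no reset: what is moved stays moved. The work goes in short steps, Python scripts to look and compute and a shell command to move; the robot and the scene stay as the last step left them, time stands still between calls to the robot, and variables do not carry over. Pictures are saved under pics/ and viewed, at most 10 in all, crops included, and the job is handed in when it is done.

```bash
ls; mkdir -p pics; cat > h.py <<'E'
import numpy as np, cv2
from cell import env
from scipy.spatial.transform import Rotation as R
def shot(n,f=None):
    c=env.read_camera(n)
    if f: cv2.imwrite('pics/'+f,c['frame'][:,:,::-1])
    z=c['z_map']; K=c['K']; Rm=cv2.Rodrigues(np.array(c['rvec'],float))[0]; t=np.array(c['tvec']).ravel()
    v,u=np.mgrid[:z.shape[0],:z.shape[1]]
    P=np.stack([(u-K[0,2])/K[0,0]*z,(v-K[1,2])/K[1,1]*z,z],-1)
    W=(P-t)@Rm
    W[z==0]=np.nan
    return c['frame'],W,cv2.cvtColor(c['frame'],cv2.COLOR_RGB2HSV)
E
python3 - <<'E'
from h import *
o=env.get_obs(); print({k:np.round(v,3) for k,v in o.items()}, env.grip_point_offset)
for n in ['scene','side','wrist']:
    f,W,H=shot(n,n+'0.png'); np.savez('/tmp/'+n,f=f,W=W,H=H)
E
```

```text
pics
{'time_s': np.float64(0.0), 'qpos': array([ 0.808, 18.439, -4.016, 83.174,  1.295, 78.54 , -3.26 ]), 'joint_velocities': array([ 0.024, -0.045, -0.023, -0.03 , -0.036, -0.019,  0.033]), 'effort': array([-0.0000e+00, -4.9128e+01, -4.0400e-01, -3.1253e+01, -6.4000e-02,
        4.4000e-02,  0.0000e+00]), 'tool_pos': array([ 0.649, -0.   ,  0.221]), 'tool_rot': array([-1.79892e+02,  6.00000e-03,  9.00010e+01]), 'force': array([-0.391,  0.02 , -0.71 ]), 'wrist_torque': array([ 0.019,  0.034, -0.008]), 'grasp_force': np.float64(0.0), 'grip_width': np.float64(0.087)} 0.0187
```

View pics/scene0.png

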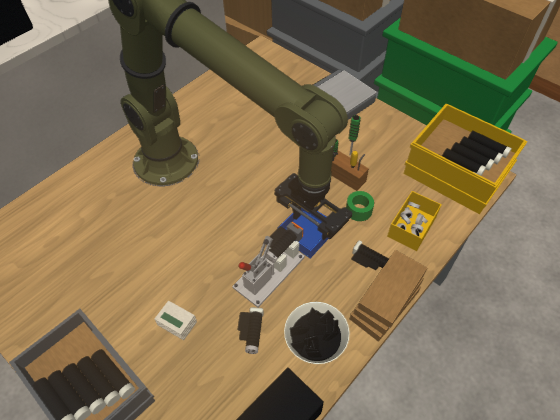

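View pics/side0.png

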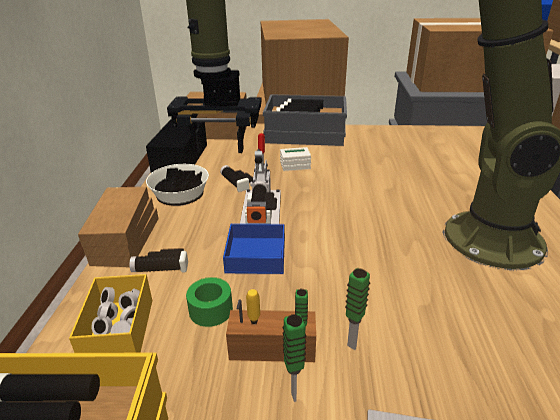

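```bash
python3 - <<'E'
from h import *
D={n:np.load(f'/tmp/{n}.npz') for n in ['scene','side','wrist']}
def blobs(n,lo,hi,name,mina=25):
    d=D[n]; m=cv2.inRange(d['H'],np.array(lo),np.array(hi))
    k,l,s,c=cv2.connectedComponentsWithStats(m)
    for i in range(1,k):
        if s[i,4]<mina: continue
        p=d['W'][l==i]; p=p[~np.isnan(p[:,0])]
        if len(p): print(n,name,c[i].round(),s[i,4],'med',np.median(p,0).round(3),'min',np.percentile(p,3,0).round(3),'max',np.percentile(p,97,0).round(3))
for n in D:
    blobs(n,(0,180,90),(5,255,255),'red'); blobs(n,(6,190,150),(16,255,255),'orange')
    blobs(n,(105,150,60),(125,255,255),'blue',100); blobs(n,(55,120,30),(80,255,255),'green'); blobs(n,(20,180,120),(28,255,255),'yellow')
    W=D[n]['W']
    m=(np.abs(W[...,2]-.066)<.004)&(D[n]['H'][...,0]<18)&(D[n]['H'][...,1]>100)
    k,l,s,c=cv2.connectedComponentsWithStats(m.astype(np.uint8))
    for i in range(1,k):
        if s[i,4]>40: 
            p=W[l==i]; print(n,'z66',c[i].round(),s[i,4],p.mean(0).round(3),cv2.minAreaRect(p[:,:2].astype(np.float32)))
E
```

```text
scene red [242. 265.] 25 med [ 0.577 -0.189  0.187] min [ 0.571 -0.195  0.181] max [ 0.582 -0.183  0.191]
scene blue [309. 233.] 495 med [0.576 0.1   0.005] min [ 0.513  0.045 -0.   ] max [0.628 0.131 0.046]
scene green [451.  81.] 9450 med [ 0.471  1.112 -0.086] min [ 0.184  1.088 -0.322] max [0.743 1.438 0.031]
scene green [355. 121.] 40 med [0.472 0.441 0.168] min [0.46  0.434 0.157] max [0.48  0.458 0.176]
scene green [360. 205.] 522 med [0.643 0.264 0.048] min [0.602 0.229 0.008] max [0.676 0.305 0.055]
scene yellow [458. 161.] 4894 med [0.794 0.511 0.11 ] min [0.651 0.496 0.011] max [0.931 0.737 0.153]
scene yellow [354. 158.] 74 med [0.542 0.351 0.122] min [0.533 0.345 0.088] max [0.547 0.361 0.138]
scene yellow [414. 220.] 1353 med [0.797 0.341 0.034] min [0.745 0.251 0.001] max [0.854 0.409 0.073]
scene z66 [450.  46.] 86 [0.444 1.132 0.066] ((0.44170790910720825, 1.1333788633346558), (0.02453889511525631, 0.18899209797382355), 89.04388427734375)
scene z66 [349. 165.] 335 [0.524 0.354 0.067] ((0.5217971205711365, 0.3553457260131836), (0.12232303619384766, 0.06107916682958603
[... 3061 characters left out ...]
[0.55  0.041 0.1  ] max [0.589 0.046 0.104]
wrist blue [193.  91.] 16966 med [0.561 0.103 0.005] min [0.505 0.033 0.004] max [0.629 0.155 0.046]
wrist yellow [ 91. 288.] 102 med [0.603 0.036 0.311] min [0.602 0.032 0.307] max [0.604 0.037 0.313]
wrist yellow [460. 287.] 50 med [0.699 0.036 0.311] min [0.698 0.035 0.308] max [0.699 0.037 0.312]
wrist yellow [ 93. 321.] 45 med [0.603 0.027 0.313] min [0.602 0.024 0.31 ] max [0.604 0.03  0.314]
wrist yellow [458. 322.] 37 med [0.698 0.027 0.313] min [0.698 0.024 0.31 ] max [0.699 0.03  0.314]
wrist z66 [474. 135.] 1001 [0.842 0.056 0.066] ((0.8418056964874268, 0.056321870535612106), (0.002957643009722233, 0.1975933313369751), 2.847752094268799)
```

View pics/wrist0.png

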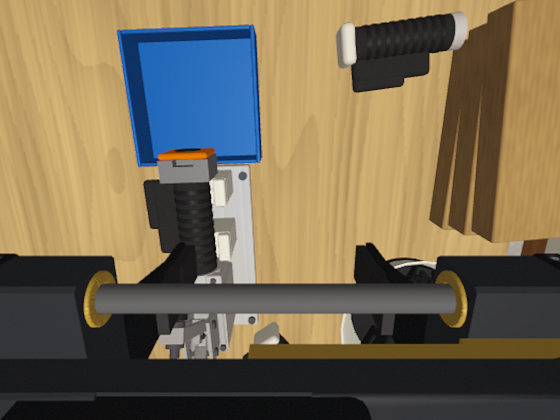

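```bash
python3 - <<'E'
from h import *
D={n:np.load(f'/tmp/{n}.npz') for n in ['scene','side','wrist']}
P=[];C=[]
for n in D:
    W=D[n]['W'].reshape(-1,3);c=D[n]['f'].reshape(-1,3)
    m=(W[:,0]>.5)&(W[:,0]<.63)&(W[:,1]>-.3)&(W[:,1]<.06)&(W[:,2]>.0)&(W[:,2]<.25)
    P.append(W[m]);C.append(c[m])
P=np.vstack(P);C=np.vstack(C)
im=np.full((560,780,3),255,np.uint8)
S=2000
o=np.argsort(P[:,0])
for p,c in zip(P[o],C[o]):
    u=int((p[1]+.3)*S);v=int(520-p[2]*S); cv2.circle(im,(u,v),2,tuple(int(x) for x in c[::-1]),-1)
for y in np.arange(-.3,.06,.05): cv2.line(im,(int((y+.3)*S),0),(int((y+.3)*S),560),(200,200,0),1)
for z in np.arange(0,.25,.05): cv2.line(im,(0,int(520-z*S)),(780,int(520-z*S)),(200,200,0),1)
cv2.imwrite('pics/yz.png',im)
for n in ['scene','side']:
    W=D[n]['W']
    for nm,(a,b,c,d) in dict(bigA=(.43,.5,.42,.49),bigB=(.34,.40,.31,.39),pry=(.43,.49,.33,.38)).items():
        m=(W[...,0]>a)&(W[...,0]<b)&(W[...,1]>c)&(W[...,1]<d)&(W[...,2]>(.1))
        p=W[m]
        if len(p): print(n,nm,len(p),p.min(0).round(3),p.max(0).round(3), np.median(p,0).round(3))
m=D['side']['W']; H=D['side']['H']
# cap front face
k=cv2.inRange(H,np.array((6,190,150)),np.array((16,255,255)))>0
p=m[k]; p=p[(p[:,1]>.03)&(p[:,1]<.06)]; print('cap',p.min(0),p.max(0),np.polyfit(p[:,0],p[:,1],1))
k=cv2.inRange(D['wrist']['H'],np.array((6,190,150)),np.array((16,255,255)))>0
p=D['wrist']['W'][k]; p=p[(p[:,2]>.095)];print('capw',np.percentile(p,[2,98],0).round(4),np.polyfit(p[:,0],p[:,1],1))
E
```

```text
scene bigA 195 [0.452 0.429 0.1  ] [0.483 0.469 0.181] [0.47  0.441 0.148]
scene pry 32 [0.458 0.342 0.101] [0.468 0.365 0.14 ] [0.465 0.352 0.122]
side bigA 1004 [0.449 0.438 0.1  ] [0.482 0.469 0.175] [0.465 0.462 0.148]
side bigB 850 [0.347 0.334 0.1  ] [0.384 0.366 0.176] [0.367 0.356 0.145]
side pry 297 [0.447 0.347 0.1  ] [0.467 0.367 0.139] [0.457 0.364 0.126]
cap [0.54592718 0.04087567 0.0585193 ] [0.587409   0.04978358 0.10266525] [0.02752735 0.02948808]
capw [[0.55   0.0406 0.1001]
 [0.5901 0.0466 0.1038]] [0.03368113 0.02442789]
```

View pics/yz.png

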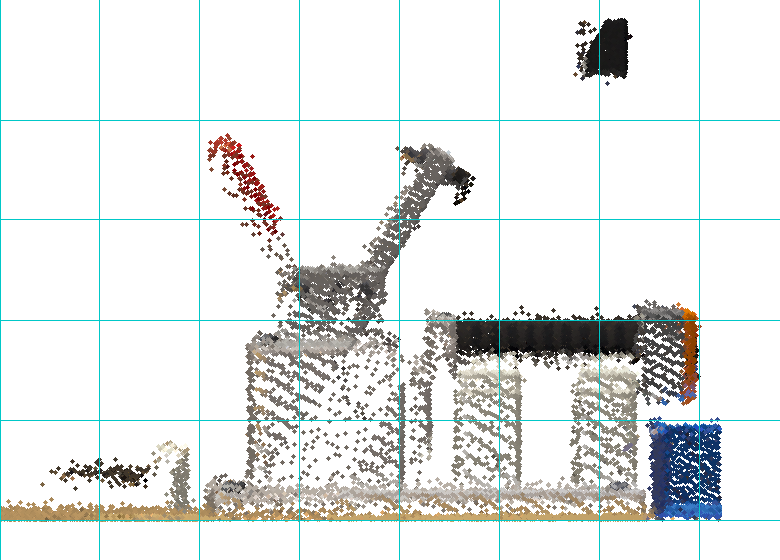

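```bash
python3 -m creep '{"translation":[[-0.45,-0.23,0],[-0.45,-0.23,0],[-0.45,-0.24,0],[-0.46,-0.24,0],[0,0,0]],"turn":[[0,0,0],[0,0,0],[0,0,0],[0,0,0],[0,0,0]],"grip":[0,0,0,0,0]}' 20
python3 -m creep '{"translation":[[0,0,0.3],[0,0,0.3],[0,0,0],[0,0,0]],"turn":[[0,0,0],[0,0,0],[0,0,0],[0,0,0]],"grip":[0,0,0,0]}'
python3 - <<'E'
from h import *
f,W,H=shot('side','side1.png')
c=cv2.resize(f[100:240,180:340],(800,700))[:600]; cv2.imwrite('pics/side1c.png',c[:,:,::-1])
E
```

```text
time_s: 0.78
tool_pos: [0.5728, -0.1497, 0.2225]
tool_rot: [-179.9, 0.1, 89.6]
force: [0.1, 0.1, -0.1]
grip_width: 0.045
grasp_force: 0.0
time_s: 1.27
tool_pos: [0.5755, -0.1443, 0.1754]
tool_rot: [179.9, -0.0, 90.0]
force: [0.5, 0.3, -0.3]
grip_width: 0.0057
grasp_force: 0.0
```

View pics/side1c.png

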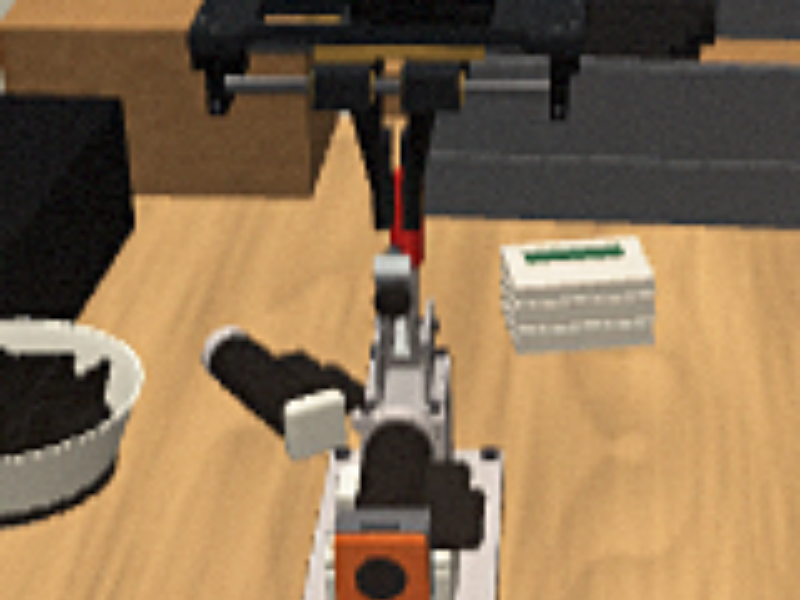

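```bash
python3 -m creep '{"translation":[[-0.13,0,0.02],[-0.13,0,0.02],[-0.09,0,0.06],[-0.09,0,0.06],[0,0,0]],"turn":[[0,0,0],[0,0,0],[0,0,0],[0,0,0],[0,0,0]],"grip":[0,0,0,0,0]}'
python3 -m creep '{"translation":[[-0.09,0,0.09],[-0.09,0,0.09],[-0.05,0,0.09],[-0.05,0,0.09],[0,0,0]],"turn":[[0,0,0],[0,0,0],[0,0,0],[0,0,0],[0,0,0]],"grip":[0,0,0,0,0]}'
python3 -m creep '{"translation":[[-0.05,0,0.1],[0,0,0.1],[0,0,0.04],[0,0,0.04],[0,0,0]],"turn":[[0,0,0],[0,0,0],[0,0,0],[0,0,0],[0,0,0]],"grip":[0,0,0,0,0]}'
```

```text
time_s: 1.95
tool_pos: [0.5746, -0.1812, 0.1613]
tool_rot: [-180.0, 0.0, 89.9]
force: [0.5, 0.7, 0.9]
grip_width: 0.0003
grasp_force: 0.2
time_s: 2.58
tool_pos: [0.5741, -0.2027, 0.1318]
tool_rot: [-179.9, 0.0, 90.0]
force: [0.4, 0.2, 0.6]
grip_width: 0.0009
grasp_force: 0.1
time_s: 3.2
tool_pos: [0.575, -0.2066, 0.1198]
tool_rot: [179.9, 0.0, 90.0]
force: [-18.5, 8.2, 47.5]
grip_width: 0.0001
grasp_force: 23.8
```

```bash
python3 -m creep '{"translation":[[0,0,-0.1],[0,0,-0.4],[0,0,-0.4],[0,0,-0.4],[0,0,0]],"turn":[[0,0,0],[0,0,0],[0,0,0],[0,0,0],[0,0,0]],"grip":[0,0,0,0,0]}'
python3 - <<'E'
from h import *
P=[]
for n in ['scene','side','wrist']:
    f,W,H=shot(n,n+'2.png')
    m=(cv2.inRange(H,np.array((0,170,70)),np.array((5,255,255)))|cv2.inRange(H,np.array((175,170,70)),np.array((180,255,255))))>0
    w=W[m]; w=w[(abs(w[:,0]-.574)<.04)&(w[:,1]<-.12)&(w[:,1]>-.3)&(w[:,2]>.05)]
    if len(w)>5: print(n,len(w),np.percentile(w,[3,50,97],0).round(4),np.polyfit(w[:,1],w[:,2],1))
E
```

```text
time_s: 3.82
tool_pos: [0.5757, -0.2081, 0.2165]
tool_rot: [179.8, 0.2, 89.9]
force: [0.1, -0.1, -0.4]
grip_width: 0.0005
grasp_force: 0.0
scene 101 [[ 0.571  -0.234   0.1124]
 [ 0.5785 -0.2114  0.1193]
 [ 0.584  -0.1874  0.1251]] [0.03384461 0.12633799]
side 48 [[ 0.5665 -0.2211  0.1125]
 [ 0.5739 -0.1974  0.1188]
 [ 0.5824 -0.1825  0.121 ]] [-0.05322333  0.10741275]
wrist 1125 [[ 0.5698 -0.2307  0.1159]
 [ 0.5774 -0.2062  0.1201]
 [ 0.5851 -0.1838  0.1222]] [0.00907088 0.12165573]
```

View pics/wrist2.png

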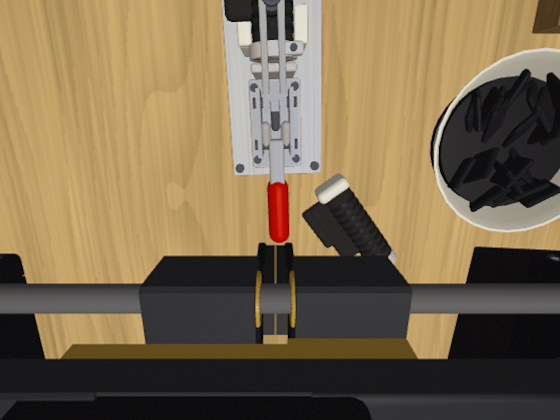

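```bash
python3 -m creep '{"translation":[[0,0,0],[0,0,0],[0,0,0],[0,0,0],[0,0,0]],"turn":[[0,0,-0.057],[0,0,-0.057],[0,0,-0.057],[0,0,-0.057],[0,0,-0.057]],"grip":[0,0,0,0,0]}'
python3 -m creep '{"translation":[[0,0,0],[0,0,0],[0,0,0],[0,0,0],[0,0,0]],"turn":[[0,0,-0.057],[0,0,-0.057],[0,0,-0.057],[0,0,-0.057],[0,0,0]],"grip":[0,0,0,0,0]}'
python3 -m creep '{"translation":[[0.09,0.53,0],[0.09,0.53,0],[0.09,0.53,0],[0.09,0.53,0],[0.09,0.53,0]],"turn":[[0,0,0],[0,0,0],[0,0,0],[0,0,0],[0,0,0]],"grip":[0,0,0,0,0]}'
python3 -m creep '{"translation":[[0.09,0.53,0],[0.09,0.53,0],[0.09,0.53,0],[0.09,0.53,0],[0,0,0]],"turn":[[0,0,0],[0,0,0],[0,0,0],[0,0,0],[0,0,0]],"grip":[0,0,0,0,0]}'
```

```text
time_s: 4.6
tool_pos: [0.5738, -0.2065, 0.2123]
tool_rot: [-179.9, -0.2, 141.6]
force: [-0.6, -0.5, 0.5]
grip_width: 0.0004
grasp_force: 0.0
time_s: 5.22
tool_pos: [0.5739, -0.2064, 0.2127]
tool_rot: [179.9, -0.2, -177.8]
force: [-0.2, -0.0, -0.3]
grip_width: -0.0
grasp_force: 0.0
time_s: 5.85
tool_pos: [0.5293, 0.0051, 0.2136]
tool_rot: [-180.0, -0.1, -177.9]
force: [0.5, -0.5, 0.2]
grip_width: 0.0005
grasp_force: 0.0
time_s: 6.48
tool_pos: [0.4927, 0.1764, 0.2139]
tool_rot: [179.9, -0.1, -177.4]
force: [0.5, -0.8, -0.3]
grip_width: 0.0006
grasp_force: 0.0
```

```bash
python3 - <<'E'
from h import *
o=env.get_obs(); print(o['tool_pos'],o['tool_rot'],o['qpos'])
c=env.read_camera('wrist'); Rm=cv2.Rodrigues(np.array(c['rvec'],float))[0]; print('cam',-Rm.T@np.array(c['tvec']).ravel())
f,W,H=shot('wrist','wrist3.png')
m=cv2.inRange(H,np.array((55,100,30)),np.array((85,255,255)))
k,l,s,cc=cv2.connectedComponentsWithStats(m)
for i in range(1,k):
    if s[i,4]>60:
        p=W[l==i]; p=p[~np.isnan(p[:,0])]; print(cc[i].round(),s[i,4],np.percentile(p,[3,50,97],0).round(4).tolist())
        q=p[p[:,2]>np.percentile(p[:,2],97)-.006]; print('  top',q.mean(0).round(4),cv2.minAreaRect(q[:,:2].astype(np.float32)))
m=(np.abs(W[...,2]-.066)<.004)&(H[...,0]<18)&(H[...,1]>100)&(W[...,1]>.3)
p=W[m]
if len(p): print('block',cv2.minAreaRect(p[:,:2].astype(np.float32)),np.percentile(p,[2,98],0).round(4))
E
```

```text
[0.4926777  0.17635593 0.21388711] [ 1.79926087e+02 -7.30970459e-02 -1.77448570e+02] [  0.82345377   4.47644091 -24.45423232 100.94952911   1.81810327
  75.0231367   68.51518943]
cam [0.4161745  0.17377899 0.37722713]
[362.   6.] 363 [[0.3092, 0.2406, 0.0074], [0.3135, 0.2518, 0.0242], [0.3191, 0.263, 0.0286]]
  top [0.3135 0.2543 0.0263] ((0.31435704231262207, 0.25396808981895447), (0.010648089461028576, 0.025896282866597176), 2.311549425125122)
[502.   5.] 331 [[0.3004, 0.3812, 0.0057], [0.3064, 0.3845, 0.0229], [0.3114, 0.4023, 0.0291]]
  top [0.3067 0.3911 0.0272] ((0.30758076906204224, 0.39429959654808044), (0.023599624633789062, 0.007748100440949202), 89.93494415283203)
[509.  15.] 454 [[0.3093, 0.3858, 0.0069], [0.3163, 0.392, 0.0272], [0.3228, 0.4079, 0.0294]]
  top [0.3153 0.3972 0.0276] ((0.31513118743896484, 0.3979521691799164), (0.010080019012093544, 0.024746857583522797), 18.4129581451416)
[510.  29.] 446 [[0.3207, 0.3898, 0.0073], [0.3279, 0.396, 0.0272], [0.3342, 0.4122, 0.0295]]
  top [0.3268 0.4013 0.0277] ((0.32646694779396057, 0.402395635843277), (0.010259046219289
[... 441 characters left out ...]
52747), (0.010158390738070011, 0.024352092295885086), 18.357385635375977)
[513.  73.] 839 [[0.3565, 0.4017, 0.0077], [0.3676, 0.41, 0.0267], [0.3785, 0.4263, 0.0294]]
  top [0.3666 0.4146 0.0274] ((0.36675235629081726, 0.41601189970970154), (0.02233036793768406, 0.024695605039596558), 20.05985450744629)
[488. 174.] 1297 [[0.4485, 0.3452, 0.0742], [0.4569, 0.3464, 0.1167], [0.4672, 0.3594, 0.1371]]
  top [0.4571 0.3505 0.1351] ((0.4584886133670807, 0.35410088300704956), (0.01987471990287304, 0.01790742762386799), 1.4304193258285522)
block ((0.5083301663398743, 0.35669130086898804), (0.14991943538188934, 0.055891528725624084), 1.557507038116455) [[0.4352 0.3289 0.0637]
 [0.5801 0.3821 0.0685]]
```

View pics/wrist3.png

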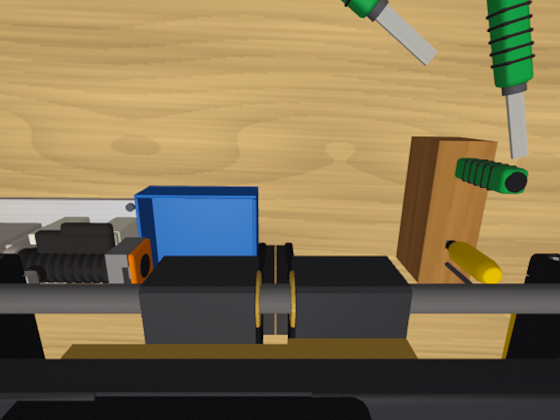

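```bash
python3 - <<'E'
from h import *
f,W,H=shot('side','side3.png')
g,V,_=shot('scene','scene3.png')
a=cv2.resize(f[220:420,200:400],(400,400)); b=cv2.resize(g[80:230,280:430],(400,400))
cv2.imwrite('pics/c3.png',np.hstack([a,b])[:,:,::-1])
E
```

```text
(no output)
```

View pics/c3.png

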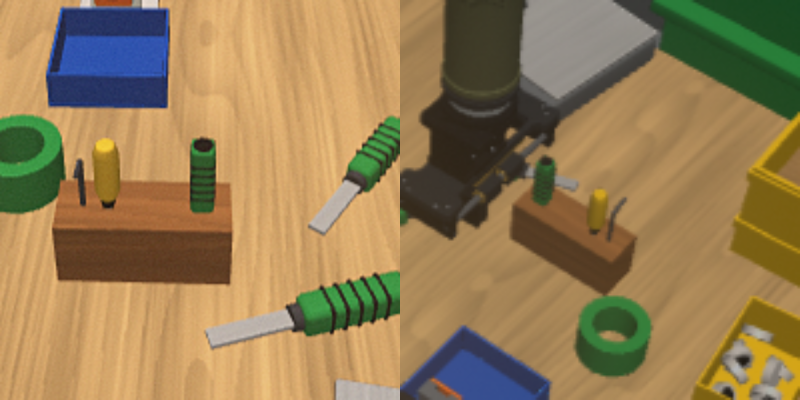

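```bash
python3 -m creep '{"translation":[[0.08,0.45,0],[0.08,0.45,0],[0.08,0.45,0],[0.07,0.45,0],[0.07,0.45,0]],"turn":[[0,0,0.005],[0,0,0],[0,0,0],[0,0,0],[0,0,0]],"grip":[0.6,0.6,0.6,0.6,0.6]}' 40
python3 -m creep '{"translation":[[0,0,0],[0,0,0]],"turn":[[0,0,0],[0,0,0]],"grip":[0.6,0.6]}'
python3 - <<'E'
from h import *
f,W,H=shot('wrist','wrist4.png')
m=cv2.inRange(H,np.array((55,100,30)),np.array((85,255,255)))>0
p=W[m]; p=p[(p[:,2]>.08)&(p[:,2]<.15)]
if len(p):
    print(len(p),np.percentile(p,[2,50,98],0).round(4).tolist()); q=p[p[:,2]>.13]; print(q.mean(0),cv2.minAreaRect(q[:,:2].astype(np.float32)))
m=(np.abs(W[...,2]-.066)<.004)&(H[...,0]<18)&(H[...,1]>100)&(W[...,1]>.3);p=W[m]
print('block',cv2.minAreaRect(p[:,:2].astype(np.float32)))
E
```

```text
time_s: 7.3
tool_pos: [0.4599, 0.3507, 0.2143]
tool_rot: [-180.0, 0.0, -178.8]
force: [1.5, -0.2, -0.3]
grip_width: 0.0424
grasp_force: 0.0
time_s: 7.55
tool_pos: [0.46, 0.3494, 0.2141]
tool_rot: [-179.9, -0.0, -178.7]
force: [-0.6, -0.7, 0.5]
grip_width: 0.0512
grasp_force: 0.0
533 [[0.448, 0.3464, 0.082], [0.449, 0.3553, 0.1318], [0.4669, 0.3644, 0.1377]]
[0.45521227 0.35535493 0.13548419] ((0.4577306807041168, 0.35547614097595215), (0.01895829848945141, 0.01817387156188488), 1.3878592252731323)
block ((0.49533072113990784, 0.3567296266555786), (0.12447603046894073, 0.054408036172389984), 1.5405579805374146)
```

```bash
python3 -m creep '{"translation":[[0.03,0.075,0],[0,0,0.4],[0,0,0.4],[0,0,0.4],[0,0,0.22]],"turn":[[0,0,0],[0,0,0],[0,0,0],[0,0,0],[0,0,0]],"grip":[0.6,0.6,0.6,0.6,0.6]}' 50
python3 -m creep '{"translation":[[0,0,0],[0,0,0],[0,0,0],[0,0,0],[0,0,0]],"turn":[[0,0,0],[0,0,0],[0,0,0],[0,0,0],[0,0,0]],"grip":[0.6,0,0,0,0]}' 50
python3 -m creep '{"translation":[[0,0,0],[0,0,0]],"turn":[[0,0,0],[0,0,0]],"grip":[0,0]}'
```

```text
time_s: 8.22
tool_pos: [0.4561, 0.3561, 0.0993]
tool_rot: [-179.9, -0.1, -178.6]
force: [-0.4, -0.5, 1.5]
grip_width: 0.0525
grasp_force: 0.0
time_s: 8.85
tool_pos: [0.4567, 0.3571, 0.1014]
tool_rot: [-180.0, 0.0, -178.6]
force: [-0.2, -0.5, -0.3]
grip_width: 0.0202
grasp_force: 4.6
time_s: 9.1
tool_pos: [0.4567, 0.3573, 0.1013]
tool_rot: [180.0, 0.0, -178.6]
force: [-1.1, -1.6, 3.0]
grip_width: 0.0196
grasp_force: 50.0
```

```bash
python3 -m creep '{"translation":[[0,0,-0.2],[0,0,-0.45],[0,0,-0.45],[0,0,-0.45],[0,0,-0.45]],"turn":[[0,0,0],[0,0,0],[0,0,0],[0,0,0],[0,0,0]],"grip":[0,0,0,0,0]}' 60
python3 -m creep '{"translation":[[-0.24,-0.5,0],[-0.24,-0.5,0],[-0.24,-0.5,0],[-0.24,-0.5,0],[0,0,0]],"turn":[[0,0,0],[0,0,0],[0,0,0],[0,0,0],[0,0,0]],"grip":[0,0,0,0,0]}'
python3 -m creep '{"translation":[[-0.24,-0.5,0],[-0.24,-0.5,0],[-0.24,-0.5,0],[-0.22,-0.5,0],[0,0,0]],"turn":[[0,0,0],[0,0,0],[0,0,0],[0,0,0],[0,0,0]],"grip":[0,0,0,0,0]}'
python3 - <<'E'
from h import *
o=env.get_obs(); print(o['tool_pos'],o['tool_rot'],o['grip_width'])
f,W,H=shot('wrist','wrist5.png'); np.savez('/tmp/w5',f=f,W=W,H=H)
k=cv2.inRange(H,np.array((6,190,120)),np.array((16,255,255)))>0
print(np.argwhere(k).mean(0), k.sum())
p=W[k]; p=p[(p[:,2]>.098)&(p[:,2]<.107)];print('cap',len(p),np.percentile(p,[2,50,98],0).round(4),np.polyfit(p[:,0],p[:,1],1))
E
```

```text
time_s: 9.72
tool_pos: [0.4562, 0.3573, 0.263]
tool_rot: [180.0, 0.0, -178.5]
force: [-0.5, -0.3, -0.6]
grip_width: 0.0194
grasp_force: 60.0
time_s: 10.35
tool_pos: [0.5393, 0.1943, 0.2613]
tool_rot: [-179.9, 0.0, -179.0]
force: [-1.1, 0.5, -0.7]
grip_width: 0.0198
grasp_force: 60.0
time_s: 10.98
tool_pos: [0.6174, 0.0372, 0.2609]
tool_rot: [-179.9, -0.0, -178.9]
force: [-0.1, 0.6, -0.3]
grip_width: 0.0196
grasp_force: 60.0
[0.61735887 0.03716139 0.26088514] [-1.79922312e+02 -7.68014199e-03 -1.78899673e+02] 0.019622431037717877
[140.70253165 268.06329114] 158
cap 150 [[0.5484 0.0407 0.1003]
 [0.5654 0.0435 0.1021]
 [0.5882 0.0462 0.1038]] [0.04265185 0.01923492]
```

View pics/wrist5.png

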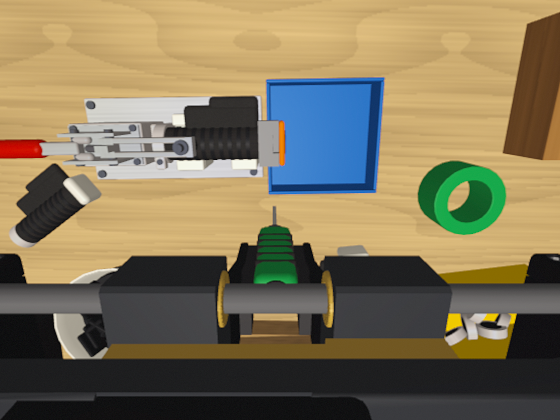

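```bash
python3 - <<'E'
from h import *
d=np.load('/tmp/w5.npz'); W=d['W']; f=d['f'];H=d['H']
P=W.reshape(-1,3); m=(P[:,2]>.075)&(P[:,2]<.11)&(P[:,1]>.015)&(P[:,1]<.055)&(P[:,0]>.53)&(P[:,0]<.61)
p=P[m]
import itertools
for y in np.arange(.016,.05,.002):
    q=p[abs(p[:,1]-y)<.001]
    mid=q[abs(q[:,0]-.568)<.007]
    print(round(y,3),len(q),'x',q[:,0].min().round(3),q[:,0].max().round(3),'zmid',np.round(np.percentile(mid[:,2],[5,50,95]),4) if len(mid) else '')
lo=p[(p[:,2]<.097)&(p[:,2]>.085)&(p[:,1]<.045)&(p[:,1]>.028)&(p[:,0]>.553)&(p[:,0]<.583)]; print('low',len(lo),np.percentile(lo,[5,50,95],0).round(4) if len(lo) else '')
m=(P[:,2]>.16)&(P[:,2]<.215)&(abs(P[:,1]-.037)<.03)&(abs(P[:,0]-.617)<.03)
q=P[m]; print('blade',len(q),np.percentile(q,[3,50,97],0).round(4))
print(f[130:156:3,255:290].sum(2).tolist() and '')
print(H[124:160:3,258:288,2])
for r in range(195,222,2): print(r,[ (c,round(float(W[r,c,2]),3),round(float(W[r,c,1]),4),round(float(W[r,c,0]),4)) for c in range(268,280) if .15<W[r,c,2]<.23])
E
```

```text
0.016 110 x 0.53 0.586 zmid [0.0958 0.0978 0.0989]
0.018 116 x 0.53 0.586 zmid [0.0961 0.0978 0.0993]
0.02 78 x 0.531 0.586 zmid [0.0962 0.0973 0.0988]
0.022 94 x 0.547 0.591 zmid [0.1016 0.1026 0.1039]
0.024 94 x 0.547 0.591 zmid [0.1022 0.1028 0.1046]
0.026 94 x 0.547 0.591 zmid [0.1018 0.1034 0.104 ]
0.028 94 x 0.547 0.591 zmid [0.1016 0.1029 0.1042]
0.03 95 x 0.547 0.591 zmid [0.1018 0.103  0.104 ]
0.032 99 x 0.547 0.591 zmid [0.1021 0.1032 0.1042]
0.034 98 x 0.547 0.59 zmid [0.0968 0.1031 0.1042]
0.036 94 x 0.547 0.59 zmid [0.0905 0.0915 0.0925]
0.038 91 x 0.547 0.59 zmid [0.0901 0.0914 0.0929]
0.04 96 x 0.547 0.59 zmid [0.0902 0.0914 0.1013]
0.042 90 x 0.547 0.589 zmid [0.1005 0.1023 0.1031]
0.044 92 x 0.547 0.59 zmid [0.1016 0.1026 0.1037]
0.046 63 x 0.548 0.589 zmid [0.1003 0.1019 0.1033]
0.048 23 x 0.558 0.58 zmid [0.0908 0.0925 0.0934]
low 106 [[0.5617 0.0351 0.0901]
 [0.5695 0.0377 0.0915]
 [0.5774 0.0403 0.0934]]
blade 71 [[0.6127 0.0365 0.1711]
 [0.6131 0.0374 0.195 ]
 [0.6134 0.0389 0.2128]]

[[153 167 164 163 164 164 164 164 164 164 164 163 163 163 162 163 163 163
  16
[... 1753 characters left out ...]
0.185, 0.0373, 0.6129), (275, 0.185, 0.0381, 0.6131), (276, 0.185, 0.0388, 0.6131)]
213 [(273, 0.191, 0.0366, 0.6129), (274, 0.19, 0.0373, 0.6132), (275, 0.191, 0.0381, 0.6129), (276, 0.19, 0.0388, 0.613)]
215 [(273, 0.196, 0.0366, 0.6129), (274, 0.195, 0.0373, 0.613), (275, 0.196, 0.0381, 0.6129), (276, 0.195, 0.0388, 0.6131)]
217 [(273, 0.2, 0.0366, 0.613), (274, 0.199, 0.0374, 0.6133), (275, 0.199, 0.0381, 0.6133), (276, 0.201, 0.0388, 0.6128)]
219 [(273, 0.204, 0.0367, 0.6131), (274, 0.206, 0.0374, 0.6127), (275, 0.204, 0.0381, 0.6132), (276, 0.205, 0.0388, 0.6131)]
221 [(273, 0.209, 0.0367, 0.6131), (274, 0.209, 0.0374, 0.6133), (275, 0.209, 0.0381, 0.6131), (276, 0.209, 0.0388, 0.613)]
```

```bash
python3 -m creep '{"translation":[[0.3,0,0],[0.32,0.01,0],[0,0,0],[0,0,0],[0,0,0]],"turn":[[0,0,-0.005],[0,0,0],[0,0,0],[0,0,0],[0,0,0]],"grip":[0,0,0,0,0]}'
cat > chk.py <<'E'
from h import *
o=env.get_obs(); print(o['time_s'],o['tool_pos'].round(4),o['tool_rot'].round(2),np.round(o['force'],1))
f,W,H=shot('wrist'); P=W.reshape(-1,3); t=o['tool_pos']
m=(P[:,2]>.112)&(P[:,2]<t[2]-.045)&(abs(P[:,1]-t[1])<.02)&(abs(P[:,0]-t[0])<.02)
q=P[m]
if len(q)>3: print('blade',len(q),np.percentile(q,[3,50,97],0).round(4).tolist())
m=(P[:,2]>.087)&(P[:,2]<.095)&(abs(P[:,1]-.0377)<.006)&(abs(P[:,0]-.569)<.012)
q=P[m]
if len(q)>3: print('floor',len(q),np.percentile(q,[5,50,95],0).round(4).tolist())
k=cv2.inRange(H,np.array((6,190,120)),np.array((16,255,255)))>0
p=W[k]; p=p[(p[:,2]>.05)&(p[:,2]<.11)]
if len(p)>3: print('cap',len(p),np.percentile(p,[2,50,98],0).round(4).tolist())
E
python3 chk.py
```

```text
time_s: 11.65
tool_pos: [0.5673, 0.041, 0.261]
tool_rot: [180.0, 0.0, -177.6]
force: [-0.3, -0.2, -0.7]
grip_width: 0.0198
grasp_force: 60.0
11.65 [0.5673 0.041  0.261 ] [ 1.7998e+02  2.0000e-02 -1.7761e+02] [-0.3 -0.2 -0.7]
blade 72 [[0.5627, 0.0403, 0.1715], [0.5631, 0.0416, 0.194], [0.5635, 0.0427, 0.2136]]
floor 90 [[0.5632, 0.0348, 0.0902], [0.5706, 0.0375, 0.0917], [0.5777, 0.0403, 0.0931]]
cap 138 [[0.5467, 0.0404, 0.0755], [0.5624, 0.0437, 0.102], [0.5859, 0.0459, 0.1038]]
```

```bash
python3 -m creep '{"translation":[[0,-0.048,0],[0,0,0.3],[0,0,0.3],[0,0,0],[0,0,0]],"turn":[[0,0,0],[0,0,0],[0,0,0],[0,0,0],[0,0,0]],"grip":[0,0,0,0,0]}'
python3 chk.py
```

```text
time_s: 12.32
tool_pos: [0.5676, 0.0364, 0.2139]
tool_rot: [180.0, 0.1, -177.7]
force: [-0.9, -0.5, -0.9]
grip_width: 0.0191
grasp_force: 60.0
12.325 [0.5676 0.0364 0.2139] [ 1.8000e+02  6.0000e-02 -1.7767e+02] [-0.9 -0.5 -0.9]
blade 71 [[0.5631, 0.0357, 0.1239], [0.5634, 0.0373, 0.147], [0.5638, 0.0381, 0.1666]]
floor 90 [[0.5634, 0.0347, 0.0903], [0.5689, 0.0376, 0.0915], [0.5774, 0.0405, 0.0927]]
cap 159 [[0.5468, 0.0403, 0.0738], [0.5621, 0.0438, 0.1018], [0.5867, 0.0456, 0.1034]]
```

```bash
python3 -m creep '{"translation":[[0,0.008,0.1],[0,0,0.12],[0,0,0.12],[0,0,0],[0,0,0]],"turn":[[0,0,0],[0,0,0],[0,0,0],[0,0,0],[0,0,0]],"grip":[0,0,0,0,0]}'
python3 chk.py
```

```text
time_s: 13.0
tool_pos: [0.567, 0.0371, 0.1857]
tool_rot: [-180.0, -0.0, -177.7]
force: [-0.2, -0.5, -0.5]
grip_width: 0.0193
grasp_force: 60.0
13.0 [0.567  0.0371 0.1857] [-180.     -0.   -177.66] [-0.2 -0.5 -0.5]
blade 47 [[0.5625, 0.0365, 0.113], [0.5627, 0.038, 0.1261], [0.5631, 0.0388, 0.138]]
floor 54 [[0.5644, 0.0348, 0.0905], [0.5712, 0.0359, 0.0916], [0.5779, 0.0403, 0.0931]]
cap 170 [[0.5467, 0.0401, 0.0704], [0.5555, 0.0435, 0.1016], [0.5762, 0.0457, 0.1035]]
```

```bash
python3 - <<'E'
import numpy as np
def tcp(d):
    t=np.radians(d);c,s=np.cos(t),np.sin(t)
    return np.array([.0347+.0105*np.tan(t)+.0015*c,.0915+.0015*s])+.0933*np.array([-s,c])
p=np.array([.0371,.1857])
for a in range(0,45,5):
    q=tcp(a+5 if a<40 else 40); t=np.radians(a);d=q-p
    if a==40: break
    print(a+5,q.round(4),'y,z units',np.round([(d@[np.cos(t),np.sin(t)])/.08,(d@[np.sin(t),-np.cos(t)])/.08],3)); p=q
print(5/180)
E
```

```text
5 [0.029  0.1846] y,z units [-0.101  0.014]
10 [0.0218 0.1836] y,z units [-0.09   0.004]
15 [0.0148 0.182 ] y,z units [-0.09   0.005]
20 [0.008  0.1797] y,z units [-0.09   0.006]
25 [0.0015 0.1767] y,z units [-0.089  0.007]
30 [-0.0046  0.1731] y,z units [-0.089  0.009]
35 [-0.0102  0.1688] y,z units [-0.088  0.011]
40 [-0.0153  0.1639] y,z units [-0.087  0.013]
0.027777777777777776
```

```bash
python3 -m creep '{"translation":[[0,-0.1,0.012],[0,-0.09,0.004],[0,-0.09,0.005],[0,-0.09,0.006],[0,0,0]],"turn":[[-0.028,0,0],[-0.028,0,0],[-0.028,0,0],[-0.028,0,0],[0,0,0]],"grip":[0,0,0,0,0]}'
python3 chk.py
```

```text
time_s: 13.68
tool_pos: [0.5686, 0.0067, 0.1801]
tool_rot: [159.8, -0.0, -177.9]
force: [-0.2, -0.1, 0.4]
grip_width: 0.0196
grasp_force: 60.0
13.675 [0.5686 0.0067 0.1801] [ 159.79   -0.   -177.89] [-0.2 -0.1  0.4]
blade 13 [[0.5634, 0.0235, 0.1292], [0.5638, 0.0253, 0.1315], [0.564, 0.0266, 0.1348]]
floor 8 [[0.5634, 0.0398, 0.0914], [0.5636, 0.0411, 0.0937], [0.5666, 0.0417, 0.0945]]
cap 114 [[0.5467, 0.0403, 0.0723], [0.5642, 0.0417, 0.0999], [0.5771, 0.0453, 0.1035]]
```

```bash
python3 -m creep '{"translation":[[0,-0.089,0.007],[0,-0.089,0.009],[0,0,0]],"turn":[[-0.028,0,0],[-0.028,0,0],[0,0,0]],"grip":[0,0,0]}'
python3 -m creep '{"translation":[[0,-0.088,0.011],[0,-0.087,0.013],[0,0,0],[0,0,0]],"turn":[[-0.028,0,0],[-0.028,0,0],[0,0,0],[0,0,0]],"grip":[0,0,0,0]}'
python3 chk.py
```

```text
time_s: 14.1
tool_pos: [0.5694, -0.0051, 0.1739]
tool_rot: [149.8, 0.0, -177.8]
force: [0.0, -1.4, 4.1]
grip_width: 0.0197
grasp_force: 60.0
time_s: 14.6
tool_pos: [0.5696, -0.0149, 0.1642]
tool_rot: [139.9, 0.1, -177.6]
force: [1.4, -1.4, 0.2]
grip_width: 0.0192
grasp_force: 60.0
14.6 [ 0.5696 -0.0149  0.1642] [ 1.3991e+02  6.0000e-02 -1.7757e+02] [ 1.4 -1.4  0.2]
cap 165 [[0.5471, 0.0415, 0.0713], [0.563, 0.0473, 0.098], [0.5783, 0.0485, 0.1006]]
```

```bash
python3 -m creep '{"translation":[[0,0.05,0.04],[0,0.05,0.04],[0,0,0]],"turn":[[0,0,0],[0,0,0],[0,0,0]],"grip":[0,0,0]}'
python3 chk.py; python3 - <<'E'
from h import *
f,W,H=shot('side','side6.png')
k=cv2.inRange(H,np.array((6,180,120)),np.array((16,255,255)))>0
p=W[k]; p=p[(abs(p[:,0]-.57)<.1)&(abs(p[:,1]-.07)<.09)&(p[:,2]<.13)]
print('cap',len(p),np.percentile(p,[2,50,98],0).round(4).tolist())
E
```

```text
time_s: 15.02
tool_pos: [0.5681, -0.0031, 0.1644]
tool_rot: [139.6, -0.0, -177.5]
force: [0.3, -0.5, -1.2]
grip_width: 0.0195
grasp_force: 60.0
15.025 [ 0.5681 -0.0031  0.1644] [ 1.3964e+02 -3.0000e-02 -1.7750e+02] [ 0.3 -0.5 -1.2]
cap 13 [[0.5345, 0.0184, 0.0596], [0.5388, 0.0197, 0.0866], [0.5472, 0.0415, 0.0885]]
cap 202 [[0.5466, 0.0499, 0.0063], [0.5662, 0.0704, 0.0103], [0.5878, 0.086, 0.0224]]
```

```bash
python3 -m creep '{"translation":[[0,0.2,-0.24],[0,0.2,-0.24],[0,0.2,-0.24],[0,0.2,-0.24],[0,0,0]],"turn":[[0,0,0],[0,0,0],[0,0,0],[0,0,0],[0,0,0]],"grip":[0,0,0,0,0]}'
python3 -m creep '{"translation":[[0,0,0],[0,0,0],[0,0,0],[0,0,0],[0,0,0]],"turn":[[0.056,0,0],[0.056,0,0],[0.056,0,0],[0.056,0,0],[0,0,0]],"grip":[0,0,0,0,0]}'
python3 chk.py;  python3 - <<'E'
from h import *
o=env.get_obs(); t=o['tool_pos']; r=R.from_euler('xyz',o['tool_rot'],degrees=True)
f,W,H=shot('wrist','wrist7.png')
# blade in tool frame
P=r.inv().apply(W.reshape(-1,3)-t); m=(P[:,2]>.045)&(P[:,2]<.1)&(abs(P[:,1])<.02)&(abs(P[:,0])<.03); q=P[m]
for a in (.05,.06,.07,.08,.09):
    s=q[abs(q[:,2]-a)<.005]; print(a,len(s),np.percentile(s,[5,50,95],0)[:,:2].round(4).tolist() if len(s)>2 else '')
E
```

```text
time_s: 15.75
tool_pos: [0.5697, -0.0061, 0.266]
tool_rot: [139.8, 0.2, -177.7]
force: [0.2, -0.8, -1.6]
grip_width: 0.0197
grasp_force: 60.0
time_s: 16.38
tool_pos: [0.5681, -0.0001, 0.2637]
tool_rot: [179.9, -0.0, -177.1]
force: [0.4, 0.0, -1.0]
grip_width: 0.0197
grasp_force: 60.0
16.375 [ 5.681e-01 -1.000e-04  2.637e-01] [ 1.7987e+02 -4.0000e-02 -1.7708e+02] [ 0.4  0.  -1. ]
blade 69 [[0.5634, 0.0002, 0.1743], [0.5638, 0.001, 0.1979], [0.5641, 0.0025, 0.2162]]
floor 63 [[0.5633, 0.0384, 0.0907], [0.5708, 0.0405, 0.0915], [0.5779, 0.0426, 0.0932]]
cap 4 [[0.5468, 0.0408, 0.0672], [0.5471, 0.0414, 0.0814], [0.5481, 0.042, 0.1021]]
0.05 16 [[0.0039, 0.0004], [0.0041, 0.0014], [0.0043, 0.0025]]
0.06 16 [[0.0038, 0.0004], [0.0042, 0.0015], [0.0044, 0.0026]]
0.07 17 [[0.0039, 0.0003], [0.0042, 0.0018], [0.0045, 0.0026]]
0.08 14 [[0.0037, 0.0003], [0.0042, 0.0011], [0.0043, 0.0027]]
0.09 7 [[0.0039, 0.0003], [0.0041, 0.0011], [0.0043, 0.0025]]
```

```bash
python3 -m creep '{"translation":[[0,0,0],[0.16,0.56,0],[0.16,0.56,0],[0.16,0.56,0],[0.16,0.56,0]],"turn":[[0,0,0.008],[0,0,0],[0,0,0],[0,0,0],[0,0,0]],"grip":[0,0,0,0,0]}'
python3 -m creep '{"translation":[[0.16,0.56,0],[0.16,0.56,0],[0.16,0.56,0],[0.16,0.56,0],[0,0,0]],"turn":[[0,0,0],[0,0,0],[0,0,0],[0,0,0],[0,0,0]],"grip":[0,0,0,0,0]}'
python3 -m creep '{"translation":[[0,0,0],[0,0,0]],"turn":[[0,0,0],[0,0,0]],"grip":[0,0]}'
cat > chk2.py <<'E'
from h import *
o=env.get_obs(); t=o['tool_pos']; print(t.round(4),o['tool_rot'].round(2))
f,W,H=shot('wrist','w8.png'); P=W.reshape(-1,3)
m=(P[:,2]>.07)&(P[:,2]<t[2]-.045)&(abs(P[:,1]-t[1])<.02)&(abs(P[:,0]-t[0])<.02)
q=P[m]; print('blade',len(q),np.percentile(q,[3,50,97],0).round(4).tolist() if len(q)>3 else '')
m=(abs(P[:,1]-.356)<.012)&(abs(P[:,0]-.458)<.018)&(P[:,2]<.055); q=P[m]
print('slot',len(q),np.percentile(q,[3,50,97],0).round(4).tolist() if len(q)>3 else '')
m=(np.abs(W[...,2]-.066)<.004)&(H[...,0]<18)&(H[...,1]>100)&(W[...,1]>.3);p=W[m]
print('block',cv2.minAreaRect(p[:,:2].astype(np.float32)))
E
python3 chk2.py
```

```text
time_s: 17.1
tool_pos: [0.5148, 0.1717, 0.2637]
tool_rot: [180.0, -0.1, -179.4]
force: [0.5, -0.9, -0.8]
grip_width: 0.0195
grasp_force: 60.0
time_s: 17.73
tool_pos: [0.459, 0.3537, 0.2636]
tool_rot: [179.9, -0.2, -178.9]
force: [-0.1, -1.5, -0.6]
grip_width: 0.0195
grasp_force: 60.0
time_s: 17.98
tool_pos: [0.4622, 0.3485, 0.2639]
tool_rot: [-179.9, -0.0, -179.4]
force: [0.2, 0.9, -1.0]
grip_width: 0.0194
grasp_force: 60.0
[0.4622 0.3485 0.2639] [-1.7995e+02 -2.0000e-02 -1.7935e+02]
blade 68 [[0.4577, 0.3487, 0.1736], [0.458, 0.3496, 0.1978], [0.4584, 0.3511, 0.2152]]
slot 88 [[0.4561, 0.3533, -0.0002], [0.4667, 0.3575, 0.0221], [0.4671, 0.3603, 0.052]]
block ((0.4849957823753357, 0.3564548194408417), (0.10354303568601608, 0.054101984947919846), 1.551762342453003)
```

```bash
python3 -m creep '{"translation":[[0.067,0.088,0],[0,0,0.4],[0,0,0.4],[0,0,0],[0,0,0]],"turn":[[0,0,-0.004],[0,0,0],[0,0,0],[0,0,0],[0,0,0]],"grip":[0,0,0,0,0]}'
python3 -m creep '{"translation":[[0,0,0],[0,0,0]],"turn":[[0,0,0],[0,0,0]],"grip":[0,0]}'
python3 chk2.py
```

```text
time_s: 18.65
tool_pos: [0.4556, 0.3585, 0.2016]
tool_rot: [179.9, 0.1, -178.4]
force: [0.5, 0.1, -0.4]
grip_width: 0.0196
grasp_force: 60.0
time_s: 18.9
tool_pos: [0.4557, 0.3583, 0.2015]
tool_rot: [179.9, 0.1, -178.4]
force: [0.4, -0.4, -0.3]
grip_width: 0.0198
grasp_force: 60.0
[0.4557 0.3583 0.2015] [ 1.7995e+02  1.0000e-01 -1.7838e+02]
blade 70 [[0.4513, 0.3585, 0.1117], [0.4516, 0.3594, 0.1354], [0.4519, 0.3609, 0.1539]]
slot 109 [[0.4645, 0.3522, 0.0005], [0.4669, 0.3559, 0.0271], [0.4672, 0.3599, 0.0544]]
block ((0.46875113248825073, 0.3559648096561432), (0.07126323878765106, 0.05445559322834015), 1.6341153383255005)
```

```bash
python3 -m creep '{"translation":[[-0.01,-0.04,0.1],[0,0,0],[0,0,0.25],[0,0,0.2],[0,0,0]],"turn":[[0,0,0],[0,0,0],[0,0,0],[0,0,0],[0,0,0]],"grip":[0,0,0,0,0]}'
python3 chk2.py
```

```text
time_s: 19.58
tool_pos: [0.455, 0.3536, 0.1538]
tool_rot: [-179.9, -0.2, -178.4]
force: [0.4, -0.0, -0.6]
grip_width: 0.0195
grasp_force: 60.0
[0.455  0.3536 0.1538] [-179.87   -0.2  -178.37]
blade 61 [[0.4501, 0.3535, 0.0727], [0.4505, 0.3545, 0.0905], [0.451, 0.356, 0.106]]
slot 93 [[0.4588, 0.352, 0.0087], [0.4669, 0.3578, 0.0403], [0.4674, 0.3601, 0.0525]]
block ((0.5070847272872925, 0.35690099000930786), (0.1479959338903427, 0.05445236712694168), 1.5508490800857544)
```

```bash
python3 -m creep '{"translation":[[-0.015,0.02,0],[0,0,0.2],[0,0,0.2],[0,0,0.2],[0,0,0]],"turn":[[0,0,0],[0,0,0],[0,0,0],[0,0,0],[0,0,0]],"grip":[0,0,0,0,0]}'
python3 -m creep '{"translation":[[0,0,0.03],[0,0,0.02],[0,0,0]],"turn":[[0,0,0],[0,0,0],[0,0,0]],"grip":[0,0,0]}'
```

```text
time_s: 20.25
tool_pos: [0.4561, 0.3554, 0.106]
tool_rot: [-179.9, -0.2, -178.4]
force: [-0.3, -0.8, 0.2]
grip_width: 0.0194
grasp_force: 60.0
time_s: 20.62
tool_pos: [0.4575, 0.3564, 0.1046]
tool_rot: [180.0, 0.0, -178.4]
force: [-0.1, -0.7, -0.6]
grip_width: 0.0195
grasp_force: 60.0
```

```bash
python3 -m creep '{"translation":[[0,0,0.02],[0,0,0.015],[0,0,0],[0,0,0]],"turn":[[0,0,0],[0,0,0],[0,0,0],[0,0,0]],"grip":[0,0,0,0]}'
python3 -m creep '{"translation":[[0,0,0],[0,0,0],[0,0,0],[0,0,0],[0,0,0]],"turn":[[0,0,0],[0,0,0],[0,0,0],[0,0,0],[0,0,0]],"grip":[0.6,0.6,0.6,0.6,0.6]}'
python3 -m creep '{"translation":[[0,0,-0.2],[0,0,-0.4],[0,0,-0.4],[0,0,-0.4],[0,0,0]],"turn":[[0,0,0],[0,0,0],[0,0,0],[0,0,0],[0,0,0]],"grip":[0.6,0.6,0.6,0.6,0.6]}'
python3 - <<'E'
from h import *
f,W,H=shot('wrist')
m=cv2.inRange(H,np.array((55,100,30)),np.array((85,255,255)))>0
p=W[m]; p=p[(p[:,2]>.07)&(p[:,2]<.2)&(abs(p[:,1]-.355)<.04)]; print('handle',len(p),np.percentile(p,[2,50,98],0).round(4).tolist()); q=p[p[:,2]>.13]; print(cv2.minAreaRect(q[:,:2].astype(np.float32)))
f,W,H=shot('side','side9.png')
m=cv2.inRange(H,np.array((55,100,30)),np.array((85,255,255)))>0
p=W[m]; p=p[(p[:,2]>.06)&(p[:,2]<.2)&(abs(p[:,1]-.355)<.04)&(abs(p[:,0]-.457)<.04)]; print('handle side',len(p),np.percentile(p,[1,50,99],0).round(4).tolist())
g,V,G=shot('scene','scene9.png')
for w,h in ((W,H),(V,G)):
    m=(cv2.inRange(h,np.array((0,170,70)),np.array((5,255,255)))|cv2.inRange(h,np.array((175,170,70)),np.array((180,255,255))))>0
    q=w[m]; q=q[(abs(q[:,0]-.574)<.04)&(q[:,1]<-.12)&(q[:,1]>-.3)&(q[:,2]>.05)]; print('clamp',len(q),np.percentile(q,[3,50,97],0).round(4).tolist())
cv2.imwrite('pics/c9.png',np.hstack([cv2.resize(f[130:380,180:380],(400,500)),cv2.resize(g[100:320,220:396],(400,500))])[:,:,::-1])
E
```

```text
time_s: 21.12
tool_pos: [0.4573, 0.3563, 0.1015]
tool_rot: [-180.0, 0.0, -178.4]
force: [-0.9, 0.5, -0.2]
grip_width: 0.0195
grasp_force: 60.0
time_s: 21.75
tool_pos: [0.4573, 0.3563, 0.1015]
tool_rot: [-180.0, 0.0, -178.4]
force: [0.6, -0.1, 0.9]
grip_width: 0.0512
grasp_force: 0.0
time_s: 22.38
tool_pos: [0.4587, 0.3579, 0.2177]
tool_rot: [179.8, 0.3, -178.4]
force: [0.4, 0.2, -0.5]
grip_width: 0.0524
grasp_force: 0.0
handle 555 [[0.4486, 0.3481, 0.0762], [0.4495, 0.3573, 0.1305], [0.4671, 0.3663, 0.1378]]
((0.4582027494907379, 0.35722944140434265), (0.019331131130456924, 0.01846637949347496), 1.479927897453308)
handle side 237 [[0.4484, 0.354, 0.0699], [0.4586, 0.3659, 0.1128], [0.4669, 0.3683, 0.1366]]
clamp 48 [[0.5667, -0.2244, 0.112], [0.5738, -0.1986, 0.1185], [0.5823, -0.1829, 0.1216]]
clamp 103 [[0.5724, -0.234, 0.1134], [0.5791, -0.2109, 0.1199], [0.5838, -0.1854, 0.1253]]
```

View pics/c9.png

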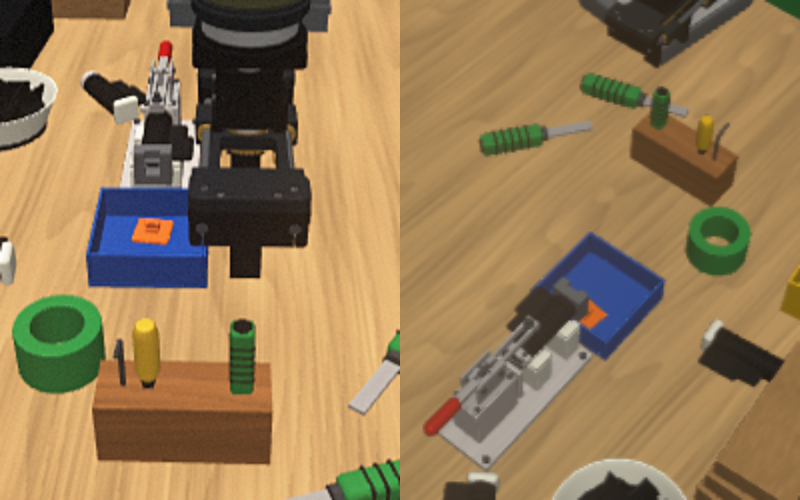

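The orange cap lies in the blue bin at (153,230), the tool stands upright in its slot at (242,355), and the clamp handle is level with the grip in place. I'm handing the job in.

```bash
python3 -c "
from cell import env
print(env.sign_off())"
```

```text
the job is handed in; nothing more can be done
None
```

I handed the job in at about 22 s: the clamp is closed on the grip, the orange cap is in the blue scrap bin and the pry tool is back upright in its slot; two larger look-alike pry tools, seen standing at the start, are now lying on the bench (I saw no contact with them), and sign-off returned no verdict.

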